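Seat and clamp a specimen holder in the inspection fixture

ROBOT

A 6-joint arm with a two-finger parallel gripper is mounted at the origin on the work surface. World frame = base frame: x ahead of the robot, y to its left, z up, the work surface at z = 0. Lengths are in m, angles in rad, forces in N, time in s.
With the tool pointing down it reaches from about 0.25 to 0.725 m from the base axis. Payload 4 kg.
Tool frame: the origin (TCP) lies midway between the tips of the shut fingers; the grasp point (between the pads) lies 19 mm behind it; z points along the fingers, y is the direction in which the jaws open and shut (so a half turn about z gives the same grasp; the last joint's range is limited). The gripper opens to 85 mm and grips with 20 to 120 N. Pads are 22 mm wide; open, the fingers measure 114 mm over their backs; the gripper's body (76 mm by 85 mm) begins 54 mm behind the grasp point. The pads swing forward as they close: fully open they stand 13 mm farther back than shut.
Start: joints at [-1.233, 0.241, 0.005, 1.335, 0, 1.571], TCP at [0.166, -0.472, 0.231] pointing down, gripper open.
Joint ranges: [-2.72, 2.72], [-1.05, 1.87], [-1.09, 1.28], [-1.99, 2.15], [-1.42, 1.44], [-3.14, 3.14]. Speed limits (rad/s): [2.79, 2.79, 3.14, 3.14, 3.14, 3.14].

INTERFACE

Orientations are given as a unit quaternion [x, y, z, w].
In Python, from workcell import get_obs, camera, camera_model, job_done, masks_of gives the robot as it stands.
- The arm moves only by the tool jog_arm, never from a script. Its argument "deltas" is a list that holds one entry, the list of rows, each a list of 7 numbers: the shift along the tool's x, y, z in mm, then the turn, a rotation vector about the tool's x, y, z in degrees, then the finger opening in mm, from 0 to 85.4. A call has 1 to 5 rows; each row shifts and turns the pose as measured when the row begins, along the tool's axes as they then stand; what a row does not reach is not made up. A row lasts 1/10 s, in which the tool goes at most 50 mm and 8.59 degrees, less where a joint would pass 70% of its speed; a pose out of reach is approached as far as the arm can. A call with a gripper value outside its range is refused whole. The fingers move at their own pace and stop on an object; the grip force is fixed at half the most. Time passes only in rows, so rows that do not move let the fingers close. It gives the time, the measured TCP pose, the force and the opening at its end, in the units of the state.
- get_obs(): the state, without advancing time (a new reading comes with each control period).
- camera(name): name is "scene" or "top" or "wrist"; returns the picture (384x512x3 uint8, red, green, blue); there is no depth.
- camera_model(name): a dict with "fovy" (degrees; the focal length in pixels is half the picture's height over the tangent of half this angle, whatever the lens; pixels are square), "cx", "cy" (the principal point, pixels), "pose" (4x4, takes a point from camera to world coordinates); the wrist camera has in their place "T_tool_cam" (4x4, takes a point from camera to tool coordinates, whose origin is the TCP and whose axes are the flange's). Camera axes: x right, y down, z forward; pixel columns grow to the right and rows downward; lengths in m; the calibration is good to about 2 mm. A picture is of the moment at which its call begins: read the wrist's pose just before it. camera_model takes no time and is no camera call.
- job_done(): hands the job in, once; it reports no verdict.
Trained networks look in the newest picture that a camera, given by its name, has taken for a name from the list of things; names that differ only in an ending like _2 or _b are one class to them, and where a whole thing is asked for, a point or a joint stands for the part that bears it (a point fixed in the world has none). Each returns a list of dicts, best first, with "conf" (0 to 1); they miss things now and then, are a little off and sometimes report something else, mostly with a low value. They report only what shows in the picture. A call takes as long as a camera call. They do not tell look-alikes from the thing itself.
- masks_of(target, camera): "pixels" (384x512 bool, what is visible of it) and "at" ([column, row] in pixels, amid what is visible of it).
The state is a dict: "clock": time; "joint_pos": joint angles; "joint_vel": joint speeds; "tau": joint torques, N m; "eef_pos": TCP position; "tool_rot": TCP orientation; "ft_force": force on the tool from outside, world axes, zero at the start; "ft_torque": the same for the moment, N m; "grip_width": finger opening in m.
Only numpy, scipy, OpenCV 4.12 (cv2) and the standard library are available. Lean on these libraries where they do the work, as an engineer would, in place of code of your own. Each camera call takes 0.05 s, during which the arm holds its last target. There are 200 camera calls.

TASK

Slide the loose aluminium specimen holder along the fixture plate until it sits flush along the side fence and its end touches the tip of the stop screw, pressing only gently. Then push the toggle clamp's handle down over centre until it stays down by itself, with the pad holding the holder in place there, and let go. Do not force the stop or the handle, and leave the bottle, dish and loupe alone.

Things in the scene. Friction and masses are not known exactly. Their poses are not given: they have to be found in the camera images.
- fixture: Aluminium plate 270 x 130 x 12 mm fixed on the bench; origin: on its underside, middle of its width, 15 mm to the +x side of mid length; x along it, from the holder's end to the clamp's handle; y across, z up. The fence is on its -y half, stop and toggle clamp on its +x half, midway across. The clamp's steel base fills x 47 to 107, y -20 to 20, up to z 77 mm.
- fence: Steel bar 100 long (x), 12 thick, 14 mm high above the plate, fixed to it, axes as the fixture's. Origin: on the plate's top (12 mm above the bench), mid length, on the face that the holder must lie against; this face looks to +y.
- stop: Steel bracket 8 x 26 x 22 mm on the plate, axes as the fixture's; origin: centre of its foot. A level screw sticks out of it to -x, 12 mm above the plate, round tip of 5 mm radius. The screw's setting differs each time and is not measured: its tip ends 13 to 35 mm to the -x side of the origin, find it by touch. It is rigid; over 15 N on it, or 25 N on the fence, is too much.
- holder: Loose aluminium block 100 (x) x 50 (y) x 24 mm (z), 0.2 to 0.4 kg, on the plate, 10 to 45 mm short of the screw's tip, 5 to 25 mm off the fence, turned up to 0.13 rad; takes 1 to 4 N to slide. Origin: centre of its underside; its +x end goes to the stop screw, its -y side to the fence. Round glass window on top in its -x half; the pad lands near its +x end.
- handle (a joint): Clamp handle angle, rad. 0 (start): it leans 1.187 rad (68 deg) up from level, out towards the fixture's +x; grows as it is pushed down that way; 1.10 is its solid stop. Friction 2 to 3 N at the grip; stays where left. Pad meets holder near 0.72, resistance rises to about 6 N, falls at 1.00 (centre); from about 1.07 it snaps to its stop. Over 30 N is too much.
- handle_pivot (a point): Axis of the handle (the hinge lies along the fixture's y), 70 mm above the bench and 78 mm to the fixture's +x, in the middle of the clamp.
- handle_end (a point): Outer end of the handle, 129 mm from its pivot; the black grip is a round bar 18 mm thick over the last 78 mm, the steel bar before it 12 mm thick. Its x points outward along the handle.
- pad_face (a point): Centre of the underside of the clamp's rubber pad (18 mm across) at the end of the hold-down arm. At the start the arm stands open by 59 degrees (its bar and the screw through it reach 140 mm above the bench, the pad is about 110 mm up, above the stop); it comes down as the handle is pushed. The pad is sprung and presses with about 20 N when clamped.
- bottle: Bystander: amber bottle, 52 mm across, 105 mm tall; origin: centre of its underside.
- dish: Bystander: glass dish, 90 mm across, 16 mm tall; origin: centre of its underside.
- loupe: Bystander: black stand loupe, 40 mm across, 42 mm tall; origin: centre of its underside.
Things that resemble listed ones, but are neither listed nor needed, are in the scene too. There is more than one size of the holder; the job needs the largest.

How it is judged:
By the outcome, as a careful person would: the job done as asked, in the order asked, and still so for the second after the job is handed in, with the robot touching nothing.
It also fails if it takes over 64 s, if anything falls off the work surface, if the arm or the gripper's body presses on something with over 40 N, if the wrist force passes 120 N, or if a joint passes its speed limit or range.

## Working session

There is one attempt and no reset: what is moved stays moved. The work goes in short steps, Python scripts to look and compute and a tool call to move; the robot and the scene stay as the last step left them, time stands still between calls to the robot, and variables do not carry over. Pictures are saved under pics/ and viewed, about 8 in all and at most 12, crops included, and the job is handed in when it is done.

Besides the shell and the picture viewer there is one more tool, called after "Emit:" in YAML: its name, and indented under it one key for each argument. jog_arm: Moves the arm, as the interface text tells. Its arguments: {"type":"object","properties":{"deltas":{"type":"array"}},"required":["deltas"]}

```bash
mkdir -p pics
cat > h.py <<'E'
import numpy as np, cv2
from workcell import *
from scipy.spatial.transform import Rotation as R
def save(n,im): cv2.imwrite(f'pics/{n}.png',im[:,:,::-1])
def ray(cam,uv):
    m=camera_model(cam); f=192/np.tan(np.radians(m['fovy'])/2)
    if 'pose' in m: P=np.array(m['pose'])
    else:
        o=get_obs(); T=np.eye(4); T[:3,:3]=R.from_quat(o['tool_rot']).as_matrix(); T[:3,3]=o['eef_pos']; P=T@np.array(m['T_tool_cam'])
    d=P[:3,:3]@np.array([(uv[0]-m['cx'])/f,(uv[1]-m['cy'])/f,1]); return P[:3,3],d
def at_z(cam,uv,z):
    p,d=ray(cam,uv); return p+d*(z-p[2])/d[2]
def proj(cam,X):
    m=camera_model(cam); f=192/np.tan(np.radians(m['fovy'])/2)
    if 'pose' in m: P=np.array(m['pose'])
    else:
        o=get_obs(); T=np.eye(4); T[:3,:3]=R.from_quat(o['tool_rot']).as_matrix(); T[:3,3]=o['eef_pos']; P=T@np.array(m['T_tool_cam'])
    c=P[:3,:3].T@(np.array(X)-P[:3,3]); return np.array([c[0]/c[2]*f+m['cx'],c[1]/c[2]*f+m['cy']])
E
python3 - <<'E'
from h import *
ims=[camera(c) for c in('top','scene')]
save('a',np.hstack(ims)[:, :]) if 0 else None
for n,i in zip(('top','scene'),ims): save(n,cv2.resize(i,(800,600),interpolation=cv2.INTER_CUBIC))
for c in('top','scene'):
    print(c,{k:np.round(v,3).tolist() for k,v in camera_model(c).items()})
    for t in('fixture','fence','stop','holder','handle','pad_face','bottle','dish','loupe'):
        for d in masks_of(t,c)[:4]: 
            n=d['pixels'].sum(); print(t,round(d['conf'],2),np.round(d['at']),n,np.round(at_z(c,d['at'],.02),3))
E
```

```text
top {'fovy': 44.741, 'cx': 254.356, 'cy': 189.106, 'pose': [[-0.1, -0.971, 0.219, 0.328], [-0.995, 0.099, -0.018, -0.007], [-0.004, -0.22, -0.976, 1.312], [0.0, 0.0, 0.0, 1.0]]}
fixture 0.97 [258. 222.] 3798 [ 0.523 -0.031  0.02 ]
fence 0.64 [280. 210.] 187 [ 0.552 -0.098  0.02 ]
holder 0.9 [286. 226.] 690 [ 0.505 -0.108  0.02 ]
holder 0.88 [339. 214.] 360 [ 0.521 -0.26   0.02 ]
holder 0.81 [278. 274.] 334 [ 0.374 -0.072  0.02 ]
pad_face 0.38 [256. 221.] 41 [ 0.528 -0.025  0.02 ]
dish 0.8 [274. 144.] 728 [ 0.745 -0.101  0.02 ]
loupe 0.71 [277. 211.] 163 [ 0.549 -0.088  0.02 ]
loupe 0.56 [160. 153.] 206 [0.751 0.23  0.02 ]
scene {'fovy': 51.565, 'cx': 253.064, 'cy': 199.525, 'pose': [[0.256, 0.663, -0.703, 1.301], [0.966, -0.185, 0.178, -0.182], [-0.012, -0.725, -0.688, 0.849], [0.0, 0.0, 0.0, 1.0]]}
fixture 0.71 [242. 223.] 2954 [ 0.541 -0.022  0.02 ]
fixture 0.56 [236. 194.] 55 [ 0.418 -0.014  0.02 ]
fixture 0.46 [243. 218.] 79 [ 0.522 -0.017  0.02 ]
stop 0.63 [243. 216.] 41 [ 0.515 -0.013  0.02 ]
holder 0.65 [160. 243.] 318 [ 0.551 -0.257  0.02 ]
holder 0.63 [207. 219.] 617 [ 0.496 -0.117  0.02 ]
holder 0.48 [212. 192.] 238 [ 0.388 -0.082  0.02 ]
handle 0.56 [269. 179.] 223 [0.377 0.107 0.02 ]
pad_face 0.41 [237. 196.] 62 [ 0.425 -0.01   0.02 ]
bottle 0.67 [160. 291.] 704 [ 0.709 -0.27   0.02 ]
dish 0.83 [234. 292.] 888 [ 0.759 -0.096  0.02 ]
loupe 0.81 [357. 260.] 280 [0.749 0.234 0.02 ]
loupe 0.39 [160. 290.] 702 [ 0.703 -0.271  0.02 ]
```

View pics/top.png

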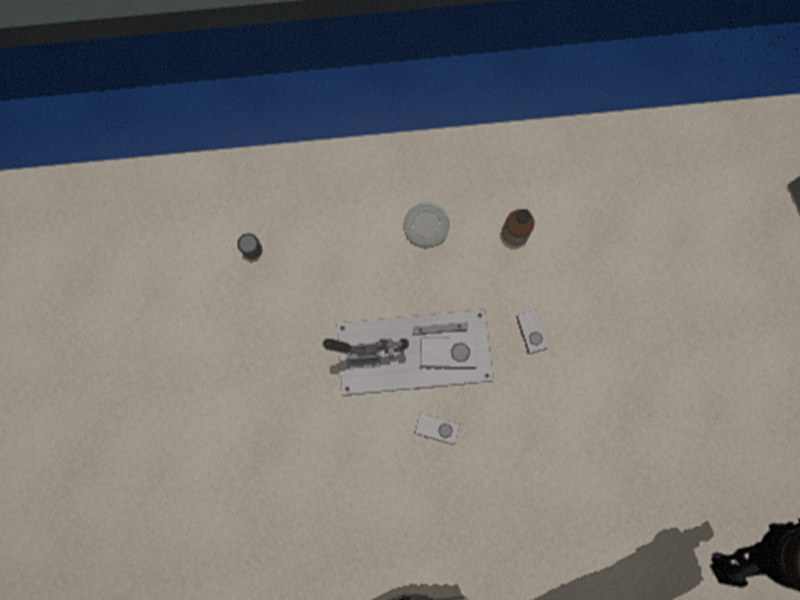

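View pics/scene.png

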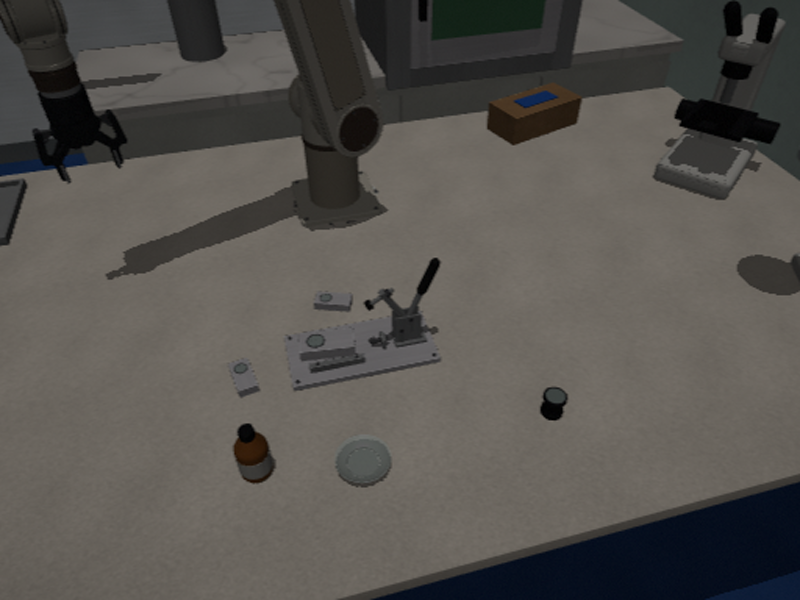

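The top view shows three holder-like blocks. One lies on the plate at (458,352) and is the largest. The two smaller look-alikes are off the plate at (532,332) and (437,430). The scene view shows the clamp open at (405,310). I choose the block on the plate. Fixture +x points roughly along world +y.

Run:
```python
from h import *
for u in [(337,322),(485,310),(493,381),(342,395)]:
    print(np.round(at_z('top',np.array(u)*.64,.012),4))
for d in masks_of('holder','top')[:3]:
    c,_=cv2.findContours(d['pixels'].astype(np.uint8),0,2)
    r=cv2.boxPoints(cv2.minAreaRect(max(c,key=len)))
    print([np.round(at_z('top',q,.036 if 1 else 0),3)[:2] for q in r])
print(np.round(camera_model('wrist')['T_tool_cam'],3),camera_model('wrist')['fovy']); o=get_obs();print({k:np.round(v,3).tolist() for k,v in o.items()})
print(np.round(R.from_quat(o['tool_rot']).as_matrix(),3))
```

```text
[0.5816 0.0831 0.012 ]
[ 0.5765 -0.1867  0.012 ]
[ 0.4471 -0.1845  0.012 ]
[0.4495 0.0851 0.012 ]
[array([ 0.531, -0.063]), array([ 0.521, -0.162]), array([ 0.472, -0.156]), array([ 0.482, -0.058])]
[array([ 0.557, -0.237]), array([ 0.565, -0.276]), array([ 0.492, -0.287]), array([ 0.485, -0.248])]
[array([ 0.371, -0.035]), array([ 0.403, -0.048]), array([ 0.377, -0.113]), array([ 0.345, -0.1  ])]
[[ 0.001 -0.962 -0.272  0.069]
 [ 1.     0.002 -0.    -0.002]
 [ 0.001 -0.272  0.962 -0.142]
 [ 0.     0.     0.     1.   ]] 65.92309227737866
{'clock': 1.05, 'joint_pos': [-1.233, 0.241, 0.005, 1.335, 0.0, 1.571], 'joint_vel': [0.001, 0.001, -0.001, -0.001, 0.001, 0.001], 'tau': [-0.001, -37.222, 25.27, 0.001, 0.0, 0.0], 'eef_pos': [0.166, -0.472, 0.231], 'tool_rot': [0.986, 0.168, 0.0, 0.0], 'ft_force': [0.258, -0.301, -0.213], 'ft_torque': [-0.028, 0.06, 0.026], 'grip_width': 0.085}
[[ 0.943  0.331  0.   ]
 [ 0.331 -0.943 -0.   ]
 [ 0.     0.    -1.   ]]
```

Emit:
jog_arm:
  deltas:
    - [[41.8,-22.6,-4,0,0,6.7,85],[38.9,-27.4,-4,0,0,6.7,85],[35.4,-31.7,-4,0,0,6.7,85],[31.5,-35.6,-4,0,0,0,85],[31.5,-35.6,-4,0,0,0,85]]

```text
clock: 1.55
eef_pos: [0.3275, -0.2979, 0.2507]
tool_rot: [1.0, -0.02, 0.0, 0.001]
ft_force: [0.4, -0.0, -0.5]
grip_width: 0.0848
```

Emit:
jog_arm:
  deltas:
    - [[31.5,-35.6,-2,0,0,0,85],[31.5,-35.6,-2,0,0,0,85],[31.5,-35.6,0,0,0,0,85],[31.5,-35.6,0,0,0,0,85],[31.5,-35.6,0,0,0,0,85]]

```text
clock: 2.05
eef_pos: [0.498, -0.1184, 0.2569]
tool_rot: [1.0, -0.02, 0.003, 0.002]
ft_force: [1.5, -0.7, 1.3]
grip_width: 0.0846
```

Emit:
jog_arm:
  deltas:
    - [[20,-30,0,0,0,-1.5,85],[20,-30,0,0,0,0,85],[0,0,0,0,0,0,85]]

```text
clock: 2.35
eef_pos: [0.5447, -0.0517, 0.2559]
tool_rot: [1.0, -0.002, 0.003, 0.002]
ft_force: [0.3, -1.5, -0.1]
grip_width: 0.0854
```

Run:
```python
from h import *
o=get_obs();im=camera('wrist'); save('w1',cv2.resize(im,(800,600),interpolation=cv2.INTER_CUBIC))
print(np.round(o['eef_pos'],4),np.round(R.from_quat(o['tool_rot']).as_matrix(),3).tolist(),o['ft_force'])
for t,z in(('fence',.026),('stop',.034),('holder',.036),('handle',.1),('pad_face',.11)):
    for d in masks_of(t,'wrist')[:3]:
        c,_=cv2.findContours(d['pixels'].astype(np.uint8),0,2)
        r=cv2.boxPoints(cv2.minAreaRect(max(c,key=len)))
        print(t,round(d['conf'],2),np.round(d['at']),d['pixels'].sum(),[np.round(at_z('wrist',q,z),3)[:2].tolist() for q in r])
```

```text
[ 0.5447 -0.0517  0.2559] [[1.0, -0.004, 0.007], [-0.004, -1.0, -0.004], [0.007, 0.004, -1.0]] [ 0.31732813 -1.54444265 -0.10190864]
fence 0.79 [289. 162.] 860 [[0.556, -0.052], [0.556, -0.15], [0.542, -0.151], [0.542, -0.052]]
stop 0.82 [221. 185.] 292 [[0.527, 0.003], [0.542, -0.023], [0.519, -0.036], [0.503, -0.01]]
holder 0.85 [268. 273.] 1344 [[0.382, -0.036], [0.422, -0.05], [0.395, -0.116], [0.354, -0.104]]
holder 0.79 [414. 175.] 1729 [[0.565, -0.228], [0.567, -0.269], [0.496, -0.283], [0.494, -0.241]]
holder 0.7 [299. 195.] 3203 [[0.484, -0.058], [0.538, -0.064], [0.525, -0.164], [0.47, -0.161]]
handle 0.84 [115. 225.] 2067 [[0.486, 0.155], [0.535, 0.029], [0.512, 0.021], [0.46, 0.151]]
pad_face 0.63 [227. 209.] 400 [[0.52, -0.011], [0.52, -0.04], [0.504, -0.04], [0.504, -0.011]]
pad_face 0.59 [226. 181.] 17205 [[0.583, 0.134], [0.598, -0.151], [0.489, -0.167], [0.471, 0.147]]
```

View pics/w1.png

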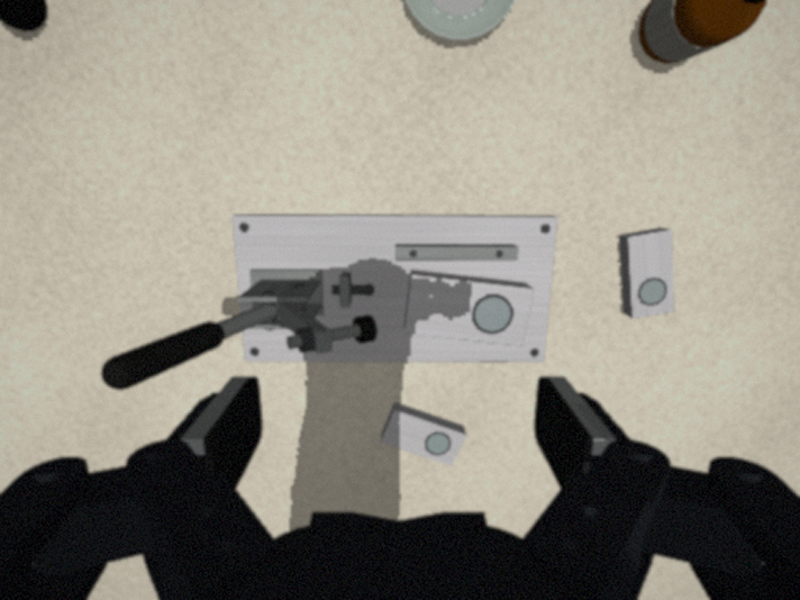

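The wrist view shows the plate at (234–556, 215–360), the fence at (395–518, 252) and the stop at (345,290), its screw tip near (373,290). The large holder sits at (468,307). The pad is at (365,328) and the black grip at (120,375)–(220,332). I'll check these in one close crop.

Run:
```python
from h import *
im=cv2.imread('pics/w1.png'); im=cv2.resize(im[200:375,225:565],(800,412),interpolation=cv2.INTER_CUBIC)
im=cv2.convertScaleAbs(im,alpha=1.3); cv2.imwrite('pics/w1c.png',im)
def w(p,z): return np.round(at_z('wrist',np.array(p)*.64,z),4)
for p in[(234,215),(556,215),(547,360),(247,360)]: print('plate',w(p,.012))
for p in[(395,262),(518,260)]: print('fence face',w(p,.026))
for p in[(411,278),(531,289),(525,345),(405,327)]: print('holder',w(p,.036))
print('stop',w((343,290),.034),w((373,290),.024))
```

```text
plate [0.5791 0.0789 0.012 ]
plate [ 0.5762 -0.1871  0.012 ]
plate [ 0.4472 -0.1894  0.012 ]
plate [0.4506 0.0807 0.012 ]
fence face [ 0.5409 -0.0535  0.026 ]
fence face [ 0.5414 -0.1541  0.026 ]
holder [ 0.5295 -0.0662  0.036 ]
holder [ 0.5193 -0.1634  0.036 ]
holder [ 0.471  -0.1616  0.036 ]
holder [ 0.4881 -0.0611  0.036 ]
stop [ 0.5198 -0.0109  0.034 ] [ 0.517  -0.0348  0.024 ]
```

View pics/w1c.png

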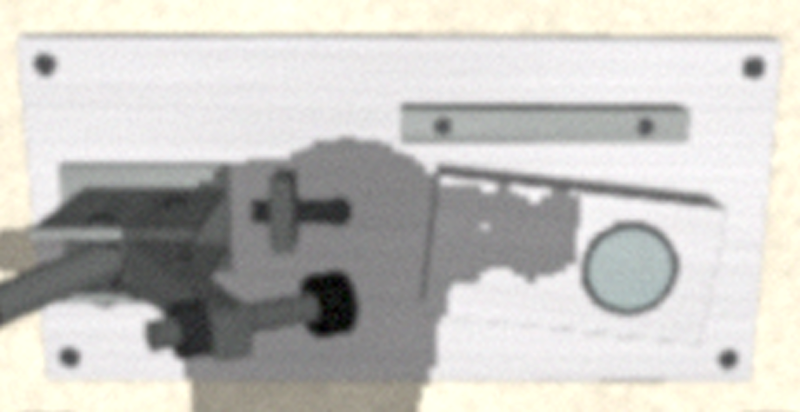

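The holder is confirmed: about 100 × 50 mm, roughly 0.1 rad off, its +x end nearer the fence. The screw tip is near world y ≈ -0.035 and the fence face near x ≈ 0.541. I'll come down beside its +y side with both fingers spread along it, so the push squares it up.

Emit:
jog_arm:
  deltas:
    - [[-34,21,20,0,0,0,60],[-34,21,20,0,0,0,60],[-34,21,20,0,0,0,60],[0,0,40,0,0,0,60],[0,0,20,0,0,0,60]]

```text
clock: 3.15
eef_pos: [0.4376, -0.1268, 0.1374]
tool_rot: [1.0, -0.011, 0.01, 0.005]
ft_force: [0.7, 0.7, -0.2]
grip_width: 0.0603
```

Emit:
jog_arm:
  deltas:
    - [[5,-12,30,0.6,-1.1,-0.8,60],[0,0,30,0,0,0,60],[0,0,20,0,0,0,60],[0,0,0,0,0,0,60]]

```text
clock: 3.55
eef_pos: [0.4387, -0.1194, 0.0545]
tool_rot: [1.0, -0.01, -0.001, -0.001]
ft_force: [0.5, -0.4, 0.1]
grip_width: 0.0601
```

Emit:
jog_arm:
  deltas:
    - [[3,-4,18,0,0,-0.7,60],[0,0,14,0,0,0,60],[0,0,3,0,0,0,60],[0,0,0,0,0,0,60]]

```text
clock: 3.95
eef_pos: [0.4431, -0.119, 0.0231]
tool_rot: [1.0, -0.006, 0.002, 0.0]
ft_force: [-0.1, -1.2, -0.0]
grip_width: 0.0603
```

Run:
```python
from h import *
im=camera('wrist'); save('w2',cv2.resize(im,(800,600),interpolation=cv2.INTER_CUBIC)); o=get_obs();print(o['eef_pos'],o['ft_force'])
```

```text
[ 0.44339453 -0.11905886  0.02337644] [-0.4406492  -0.5857512   0.49780632]
```

View pics/w2.png

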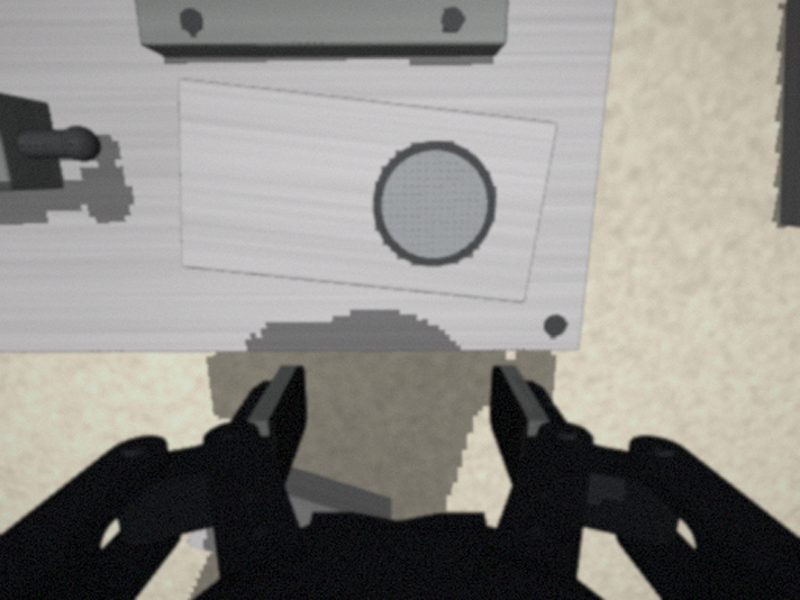

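The close view shows the holder's top corners at (180,80), (556,123), (524,302) and (182,267). The screw tip is at (100,143) and the fence edge at row ≈45. Both fingers are clear of the holder, at rows ≥365.

Run:
```python
from h import *
def w(p,z): return np.round(at_z('wrist',np.array(p)*.64,z)*1000,1)[:2]
for p in[(180,80),(556,123),(524,302),(182,267)]: print('holder',w(p,.036))
print('fence top',w((142,45),.026),w((505,45),.026),'foot',w((165,61),.012),w((495,61),.012)); print('tip',w((101,143),.024), 'plate',w((580,348),.012),w((0,352),.012))
print('fingers', w((282,368),.03),w((516,368),.03))
```

```text
holder [535.3 -61.9]
holder [ 523.8 -159.6]
holder [ 474.9 -154.2]
holder [486.4 -55.7]
fence top [546.  -48.4] [ 544.9 -147.3] foot [545.1 -47.8] [ 543.9 -147.5]
tip [521.  -31.4] plate [ 451.  -181.9] [451.9  24.7]
fingers [452.3 -80.2] [ 451.5 -154.7]
```

Emit:
jog_arm:
  deltas:
    - [[0,0,5,0,0,0,60],[10,-2,0,0,0,0,60],[0,0,0,0,0,0,60]]

```text
clock: 4.3
eef_pos: [0.4563, -0.1181, 0.0209]
tool_rot: [1.0, -0.007, 0.005, 0.001]
ft_force: [0.2, -1.0, -0.1]
grip_width: 0.06
```

Emit:
jog_arm:
  deltas:
    - [[3,0,3,0,-0.6,0,60],[4,0,0,0,0,0,60],[4,0,0,0,0,0,60],[4,0,0,0,0,0,60]]

```text
clock: 4.7
eef_pos: [0.471, -0.1187, 0.0177]
tool_rot: [1.0, -0.007, -0.002, 0.002]
ft_force: [-3.3, -1.2, 2.2]
grip_width: 0.0598
```

Contact at about 3 N, which is sliding. I continue.

Emit:
jog_arm:
  deltas:
    - [[4,0,0,0,0,0,60],[3,0,0,0,0,0,60]]

```text
clock: 4.9
eef_pos: [0.4758, -0.1185, 0.0172]
tool_rot: [1.0, -0.007, -0.005, 0.002]
ft_force: [-5.6, -1.0, 5.1]
grip_width: 0.0597
```

Run:
```python
from h import *
im=camera('wrist'); save('w3',cv2.resize(im,(800,600),interpolation=cv2.INTER_CUBIC)); o=get_obs();print(o['eef_pos'],o['ft_force'])
```

```text
[ 0.47631581 -0.11847085  0.01716775] [-3.03757202  0.38668529  1.82716138]
```

View pics/w3.png

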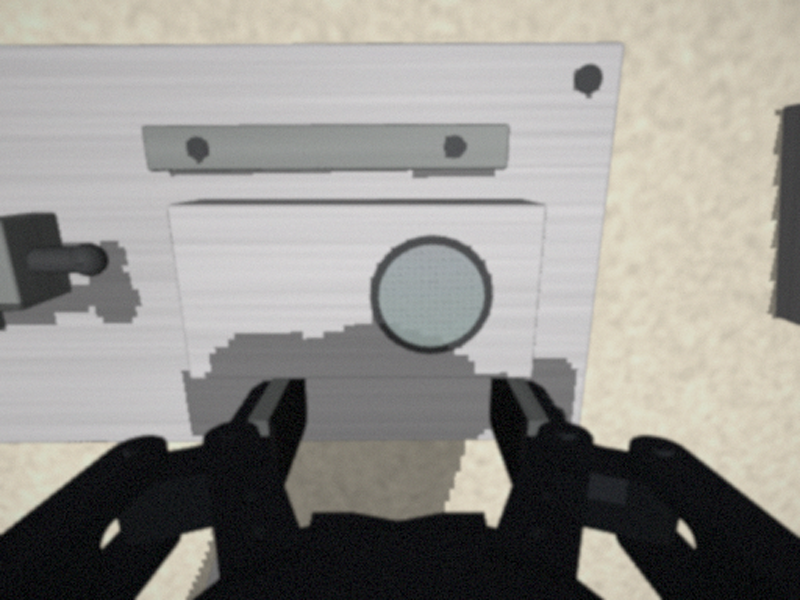

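The holder is now square to the fence, with its edge at row ≈203 and the fence at row ≈172. That leaves about 8 mm. I keep pushing in smaller steps and watch the force.

Emit:
jog_arm:
  deltas:
    - [[3,0,0,0,0,0,60],[3,0,0,0,0,0,60]]

```text
clock: 5.15
eef_pos: [0.4793, -0.118, 0.0166]
tool_rot: [1.0, -0.007, -0.008, 0.001]
ft_force: [-5.6, -0.3, 5.2]
grip_width: 0.0602
```

Emit:
jog_arm:
  deltas:
    - [[1.5,0,0,0,0,0,60],[1,0,0,0,0,0,60]]

```text
clock: 5.35
eef_pos: [0.4796, -0.1178, 0.0164]
tool_rot: [1.0, -0.007, -0.01, 0.001]
ft_force: [-4.2, -0.0, 3.4]
grip_width: 0.0601
```

Emit:
jog_arm:
  deltas:
    - [[2.5,0,-1,0,0.6,0,60],[2.5,0,-0.5,0,0.5,0,60]]

```text
clock: 5.55
eef_pos: [0.4843, -0.1174, 0.0171]
tool_rot: [1.0, -0.007, -0.001, 0.0]
ft_force: [-4.8, -1.3, 0.4]
grip_width: 0.0601
```

Emit:
jog_arm:
  deltas:
    - [[2.5,0,-0.5,0,0.3,0,60],[2.5,0,0,0,0.3,0,60]]

```text
clock: 5.75
eef_pos: [0.4843, -0.1172, 0.0163]
tool_rot: [1.0, -0.007, -0.0, 0.0]
ft_force: [-8.6, 0.1, 7.2]
grip_width: 0.06
```

Run:
```python
from h import *
im=camera('wrist'); save('w4',cv2.resize(im[60:260],(800,312),interpolation=cv2.INTER_CUBIC)); o=get_obs();print(o['eef_pos'],o['ft_force'])
```

```text
[ 0.48432466 -0.1171971   0.01626701] [-7.32686913 -1.05871098  3.22749676]
```

View pics/w4.png

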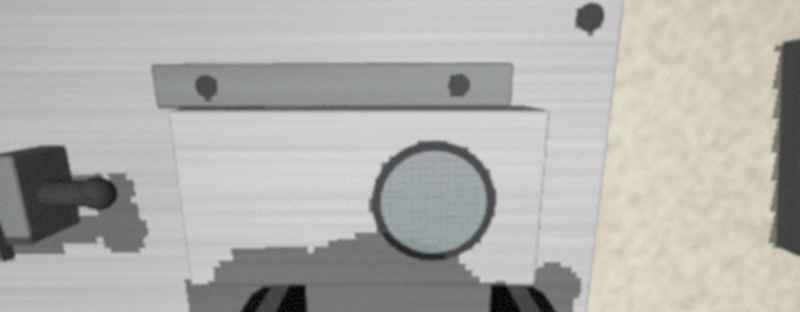

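The holder is flush along the fence (edge and fence lines meet at row ≈107). Next I back off, rise and go round to its -x end with the fingers shut.

Emit:
jog_arm:
  deltas:
    - [[-8,0,0,0,0,0,60],[0,0,-40,0,0,0,0],[10,15,-20,0,0,0,0],[15,28,0,0,0,0,0],[18,28,0,0,0,0,0]]

```text
clock: 6.3
eef_pos: [0.5207, -0.1866, 0.0794]
tool_rot: [1.0, -0.003, 0.004, -0.001]
ft_force: [0.8, 0.2, -0.2]
grip_width: 0.0014
```

Run:
```python
from h import *
im=camera('wrist'); save('w5',cv2.resize(im,(800,600),interpolation=cv2.INTER_CUBIC)); o=get_obs();print(o['eef_pos'],o['tool_rot'],o['ft_force'],o['joint_pos'])
```

```text
[ 0.52506121 -0.19159645  0.08016827] [ 0.99996233 -0.00501617  0.00692034  0.00151098] [ 5.07049244 -3.41871831  1.17230725] [-3.50893466e-01  4.53586970e-01 -1.00356105e-01  1.00280759e+00
  1.84924737e-03  2.80074482e+00]
```

View pics/w5.png

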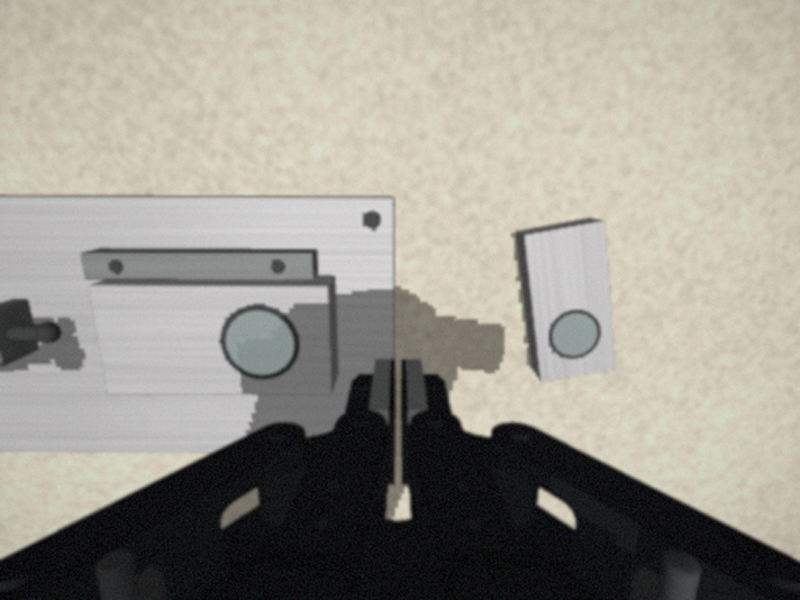

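This view shows the holder flush on the fence, its -x end face at col ≈332. The screw tip is at (60,332), and the small look-alike is clear at (560,300).

Run:
```python
from h import *
def w(p,z): return np.round(at_z('wrist',np.array(p)*.64,z)*1000,1)[:2]
for p in[(328,287),(330,392),(92,285),(106,393)]: print('holder',w(p,.036))
print('tip',w((60,332),.024),'small',w((526,235),.024),w((540,378),.024)); print('finger',w((355,380),.08),w((440,380),.08))
o=get_obs();print(o['eef_pos'],o['ft_force'])
```

```text
holder [ 548.4 -160.8]
holder [ 500.7 -159.4]
holder [550.1 -63. ]
holder [501.2 -60.4]
tip [525.8 -36.5] small [ 567.8 -245.2] [ 501.1 -255.9]
finger [ 526.4 -175.1] [ 526.1 -203.7]
[ 0.52506121 -0.19159645  0.08016827] [ 5.07049244 -3.41871831  1.17230725]
```

Emit:
jog_arm:
  deltas:
    - [[-3,2,30,0,-0.8,0,0],[0,0,22,0,0,0,0],[0,0,6,0,0,0,0],[0,0,0,0,0,0,0]]

```text
clock: 6.75
eef_pos: [0.5295, -0.1972, 0.0236]
tool_rot: [1.0, -0.007, 0.008, 0.003]
ft_force: [0.1, 0.2, 0.5]
grip_width: -0.0004
```

Emit:
jog_arm:
  deltas:
    - [[-7,-5,2,0.3,-0.9,0,0],[0,-5,1,0,0,0,0],[0,0,0,0,0,0,0]]

```text
clock: 7.05
eef_pos: [0.5236, -0.1861, 0.0226]
tool_rot: [1.0, -0.006, 0.001, 0.0]
ft_force: [0.6, -0.1, 0.2]
grip_width: 0.0002
```

Emit:
jog_arm:
  deltas:
    - [[0,-4,0,0,0,0,0],[0,-4,0,0,0,0,0],[0,-4,0,0,0,0,0]]

```text
clock: 7.35
eef_pos: [0.525, -0.1733, 0.0243]
tool_rot: [1.0, -0.006, 0.003, 0.001]
ft_force: [0.3, -0.7, 0.7]
grip_width: 0.0
```

Emit:
jog_arm:
  deltas:
    - [[-3,-4,2,0,-0.4,0,0],[0,-4,0,0,0,0,0],[0,-4,0,0,0,0,0]]

```text
clock: 7.65
eef_pos: [0.5234, -0.1625, 0.0234]
tool_rot: [1.0, -0.007, 0.001, 0.003]
ft_force: [-0.2, -3.1, 1.1]
grip_width: -0.0
```

Emit:
jog_arm:
  deltas:
    - [[0,-4,0,0,0,0,0],[0,-4,0,0,0,0,0]]

```text
clock: 7.85
eef_pos: [0.5236, -0.1547, 0.0234]
tool_rot: [1.0, -0.007, 0.001, 0.004]
ft_force: [0.0, -3.2, 1.5]
grip_width: -0.0001
```

Emit:
jog_arm:
  deltas:
    - [[0,-2.5,0,0,0,0,0],[0,-2.5,0,0,0,0,0]]

```text
clock: 8.05
eef_pos: [0.5236, -0.1494, 0.0234]
tool_rot: [1.0, -0.007, 0.001, 0.005]
ft_force: [-0.5, -3.5, 0.4]
grip_width: 0.0
```

Emit:
jog_arm:
  deltas:
    - [[0,-2.5,0,0,0,0,0]]

```text
clock: 8.15
eef_pos: [0.5237, -0.1468, 0.0234]
tool_rot: [1.0, -0.007, 0.001, 0.005]
ft_force: [0.8, -3.6, 0.5]
grip_width: -0.0003
```

Emit:
jog_arm:
  deltas:
    - [[0,-2,0,0,0,0,0]]

```text
clock: 8.25
eef_pos: [0.5237, -0.1456, 0.0235]
tool_rot: [1.0, -0.007, 0.0, 0.006]
ft_force: [0.5, -9.3, -0.1]
grip_width: 0.0003
```

Emit:
jog_arm:
  deltas:
    - [[0,-2,0,0,0,0,0]]

```text
clock: 8.35
eef_pos: [0.5238, -0.1455, 0.0236]
tool_rot: [1.0, -0.008, 0.0, 0.008]
ft_force: [-0.6, -10.4, -0.2]
grip_width: 0.0
```

It touched: the force stepped from 3.5 to about 10 N with no further travel, so roughly 6 N reached the stop. Back off and check.

Emit:
jog_arm:
  deltas:
    - [[0,8,0,-0.8,0,0,0],[0,8,-20,0,0,0,0],[-10,-15,-40,0,0,0,0],[-10,-20,-40,0,0,0,0],[0,0,0,0,0,0,0]]

```text
clock: 8.85
eef_pos: [0.5006, -0.1188, 0.1224]
tool_rot: [1.0, -0.007, -0.004, 0.01]
ft_force: [0.5, -0.1, -0.4]
grip_width: 0.0001
```

Run:
```python
from h import *
im=camera('wrist'); save('w6',cv2.resize(im[60:260,60:400],(800,470),interpolation=cv2.INTER_CUBIC)); o=get_obs();print(o['eef_pos'],o['tool_rot'],o['ft_force'],o['joint_pos'])
```

```text
[ 0.49973364 -0.11934529  0.12016711] [ 0.99991071 -0.00735073 -0.00537723  0.00977891] [-0.81059919 -0.18151782  0.34229505] [-0.22178705  0.34828395 -0.14816693  1.08069286 -0.02139868  2.93457604]
```

View pics/w6.png

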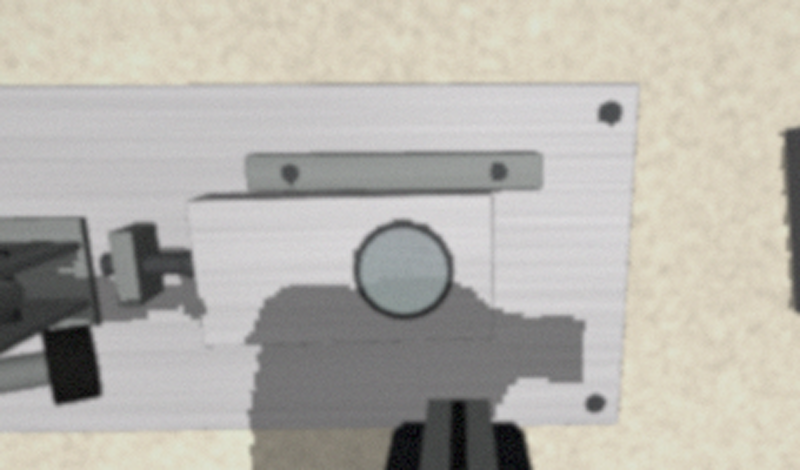

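The end touches the screw tip. The +x end has swung off the fence by about 2 mm, which shows as a dark wedge at crop (190–230,197). I'll square it again with the two-finger push.

Run:
```python
from h import *
def w(p,z): return np.round(at_z('wrist',np.array([60+p[0]*.425,60+p[1]*.4255]),z)*1000,1)[:2]
for p in[(190,200),(492,192),(492,337),(207,346)]: print('holder',w(p,.036))
for p in[(95,335),(45,340),(55,402),(100,393)]: print('pad',w(p,.11))
print('fence',w((250,191),.026),w((541,188),.026),'tip',w((190,262),.024))
```

```text
holder [543.1 -33.7]
holder [ 544.1 -130.5]
holder [ 494.9 -130.5]
holder [493.6 -33.5]
pad [521.7 -35.4]
pad [520.8 -23.9]
pad [505.5 -23.5]
pad [507.5 -34.3]
fence [544.5 -50.3] [ 544.  -147.6] tip [520.3 -26.8]
```

Emit:
jog_arm:
  deltas:
    - [[-20,-7,0,1.1,0.6,0,50],[-20,-8,0,0,0,0,50],[-10,-8,30,0,0,0,50],[0,0,30,0,0,0,50],[0,0,15,0,0,0,50]]

```text
clock: 9.4
eef_pos: [0.4478, -0.0927, 0.0406]
tool_rot: [1.0, -0.007, 0.0, -0.003]
ft_force: [0.3, 0.2, 0.2]
grip_width: 0.0501
```

Emit:
jog_arm:
  deltas:
    - [[8,0,12,0,0,0,50],[8,2,10,0,0,0,50],[5,0,0,0,0,0,50],[3,0,0,0,0,0,50],[0,0,0,0,0,0,50]]

```text
clock: 9.9
eef_pos: [0.4646, -0.0925, 0.0095]
tool_rot: [1.0, -0.006, -0.009, -0.007]
ft_force: [0.2, -0.8, 1.5]
grip_width: 0.0501
```

Emit:
jog_arm:
  deltas:
    - [[3,0,-9,-0.8,1.0,0,50],[4,0,0,0,0,0,50],[4,0,0,0,0,0,50]]

```text
clock: 10.2
eef_pos: [0.4763, -0.0927, 0.0203]
tool_rot: [1.0, -0.007, 0.001, 0.001]
ft_force: [-0.5, -0.5, 0.0]
grip_width: 0.0499
```

Emit:
jog_arm:
  deltas:
    - [[3,0,0,0,0,0,50],[3,0,0,0,0,0,50]]

```text
clock: 10.4
eef_pos: [0.4836, -0.0928, 0.0213]
tool_rot: [1.0, -0.006, 0.003, 0.001]
ft_force: [-1.4, -0.5, -2.3]
grip_width: 0.0498
```

Emit:
jog_arm:
  deltas:
    - [[2.5,0,0,0,-0.2,0,50]]

```text
clock: 10.5
eef_pos: [0.4844, -0.0926, 0.0211]
tool_rot: [1.0, -0.006, -0.001, 0.001]
ft_force: [-6.8, -0.1, 6.4]
grip_width: 0.0501
```

Emit:
jog_arm:
  deltas:
    - [[2.5,0,0,0,0,0,50]]

```text
clock: 10.6
eef_pos: [0.4846, -0.0923, 0.0208]
tool_rot: [1.0, -0.006, -0.004, 0.001]
ft_force: [-6.6, -0.4, 5.1]
grip_width: 0.0504
```

Emit:
jog_arm:
  deltas:
    - [[2.5,0,0,0,0,0,50]]

```text
clock: 10.7
eef_pos: [0.4844, -0.0921, 0.0203]
tool_rot: [1.0, -0.006, -0.007, 0.0]
ft_force: [-4.9, 0.2, 5.2]
grip_width: 0.0504
```

Emit:
jog_arm:
  deltas:
    - [[-8,0,-2,0,0.8,0,50],[-8,10,-30,0,0,0,0],[16,20,-50,0,0,0,0],[16,25,0,0,0,0,0],[0,0,0,0,0,0,0]]

```text
clock: 11.2
eef_pos: [0.4973, -0.147, 0.1009]
tool_rot: [1.0, -0.005, -0.003, -0.0]
ft_force: [-0.7, 1.3, -0.6]
grip_width: 0.0001
```

Run:
```python
from h import *
im=camera('wrist'); save('w7',cv2.resize(im[90:290,0:340],(800,470),interpolation=cv2.INTER_CUBIC)); o=get_obs();print(o['eef_pos'],o['tool_rot'],o['ft_force'],o['joint_pos'])
```

```text
[ 0.49705212 -0.14591999  0.10122323] [ 9.99985208e-01 -4.45232017e-03 -3.04649800e-03 -6.92004760e-04] [0.50319828 1.32076282 0.09218139] [-2.85337592e-01  3.74314101e-01 -1.63794000e-01  1.03892611e+00
 -3.59244364e-04  2.86516089e+00]
```

View pics/w7.png

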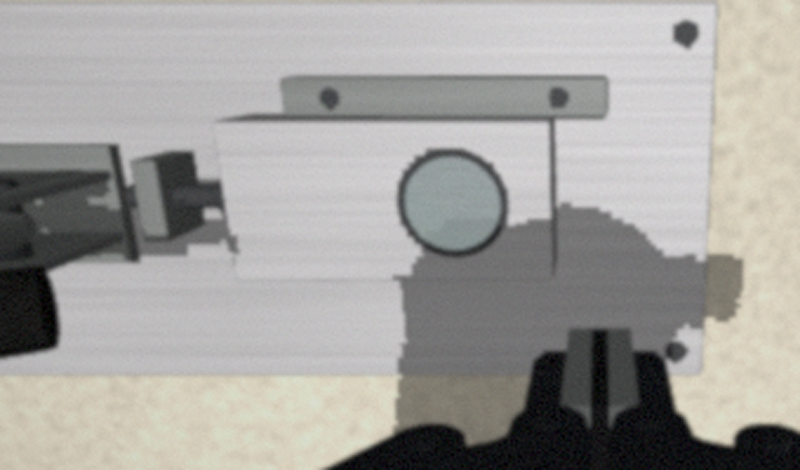

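The holder is now parallel and flush (its edge is level with the fence at row ≈120). One last light nudge at the end, on the screw line, confirms the touch.

Emit:
jog_arm:
  deltas:
    - [[11,10,0,0,0,0,0],[11,10,25,0,0,0,0],[0,0,30,0,0,0,0],[0,0,18,0,0,0,0],[0,0,0,0,0,0,0]]

```text
clock: 11.75
eef_pos: [0.5172, -0.1633, 0.0243]
tool_rot: [1.0, -0.004, -0.005, -0.002]
ft_force: [-1.1, 1.0, -0.1]
grip_width: -0.0001
```

Emit:
jog_arm:
  deltas:
    - [[3,-5,0,-0.2,0.6,0.2,0],[0,-5,0,0,0,0,0],[0,-3,0,0,0,0,0]]

```text
clock: 12.05
eef_pos: [0.52, -0.1483, 0.0249]
tool_rot: [1.0, -0.005, 0.001, -0.001]
ft_force: [0.5, 0.6, 0.2]
grip_width: 0.0002
```

Emit:
jog_arm:
  deltas:
    - [[0,-2,0,0,0,0,0]]

```text
clock: 12.15
eef_pos: [0.5206, -0.1457, 0.0259]
tool_rot: [1.0, -0.005, 0.001, -0.001]
ft_force: [0.6, -0.3, 0.6]
grip_width: 0.0003
```

Emit:
jog_arm:
  deltas:
    - [[0,-2,0,0,0,0,0]]

```text
clock: 12.25
eef_pos: [0.5209, -0.1446, 0.0267]
tool_rot: [1.0, -0.005, 0.002, 0.001]
ft_force: [-1.4, -6.2, -2.3]
grip_width: -0.0001
```

Emit:
jog_arm:
  deltas:
    - [[0,-2,0.5,0,0,0,0]]

```text
clock: 12.35
eef_pos: [0.5209, -0.1446, 0.0268]
tool_rot: [1.0, -0.005, 0.002, 0.004]
ft_force: [-1.8, -7.7, -0.6]
grip_width: -0.0001
```

Contact is confirmed: about 7 N and no further travel. Now I back off, rise well clear, and turn the tool by -90° so joint 6 has room for the handle.

Emit:
jog_arm:
  deltas:
    - [[0,8,-1,0,0,0,0],[0,8,-40,0,0,0,0],[0,0,-50,0,0,0,0],[0,0,-50,0,0,-8.4,0],[0,0,-50,0,0,-8.4,0]]

```text
clock: 12.85
eef_pos: [0.5153, -0.1588, 0.216]
tool_rot: [0.989, 0.145, -0.006, -0.001]
ft_force: [2.7, -1.6, -1.1]
grip_width: 0.0001
```

Emit:
jog_arm:
  deltas:
    - [[0,0,-30,0,0,-8.4,0],[0,0,-20,0,0,-8.4,0],[0,0,0,0,0,-8.4,0],[0,0,0,0,0,-8.4,0],[0,0,0,0,0,-8.4,0]]

```text
clock: 13.35
eef_pos: [0.5207, -0.1608, 0.2829]
tool_rot: [0.867, 0.498, 0.006, 0.005]
ft_force: [0.1, -0.5, 0.1]
grip_width: -0.0002
```

Emit:
jog_arm:
  deltas:
    - [[0,0,0,0,0,-8.4,0],[0,0,0,0,0,-8.4,0],[0,0,0,0,0,-8.4,0],[0,0,0,0,0,0,0]]

```text
clock: 13.75
eef_pos: [0.5212, -0.1612, 0.2856]
tool_rot: [0.735, 0.678, 0.007, 0.007]
ft_force: [0.2, 0.2, -0.5]
grip_width: 0.0
```

Emit:
jog_arm:
  deltas:
    - [[48,0,0,0,0,-4,0],[48,0,0,0,0,0,0],[48,0,0,0,0,0,0],[48,0,0,0,0,0,0],[0,0,0,0,0,0,0]]

```text
clock: 14.25
eef_pos: [0.5287, 0.0341, 0.2866]
tool_rot: [0.718, 0.696, 0.009, 0.007]
ft_force: [1.4, -0.5, 0.2]
grip_width: -0.0001
```

Run:
```python
from h import *
camera('wrist');o=get_obs();im=camera('wrist'); save('w8',cv2.resize(im,(800,600),interpolation=cv2.INTER_CUBIC)); print(o['eef_pos'],o['tool_rot'],o['ft_force'],o['joint_pos'])
M=R.from_quat(o['tool_rot']).as_matrix(); print(np.round(M,3).tolist())
for d in masks_of('handle','wrist')[:2]:
    c,_=cv2.findContours(d['pixels'].astype(np.uint8),0,2); print(d['conf'],d['at'],cv2.boxPoints(cv2.minAreaRect(max(c,key=len)))/.64)
```

```text
[0.52883216 0.03179342 0.28673303] [0.71900022 0.69491017 0.00873029 0.00789439] [-0.46710008 -0.06131995  0.85994299] [ 6.04146926e-02  2.65808032e-01  1.81071921e-01  1.46252784e+00
 -6.40479503e-04  1.66527598e+00]
[[0.034, 0.999, 0.024], [0.999, -0.034, 0.001], [0.002, 0.023, -1.0]]
0.71 [237.4, 136.3] [[351.5625 179.6875]
 [384.375  179.6875]
 [384.375  257.8125]
 [351.5625 257.8125]]
```

View pics/w8.png

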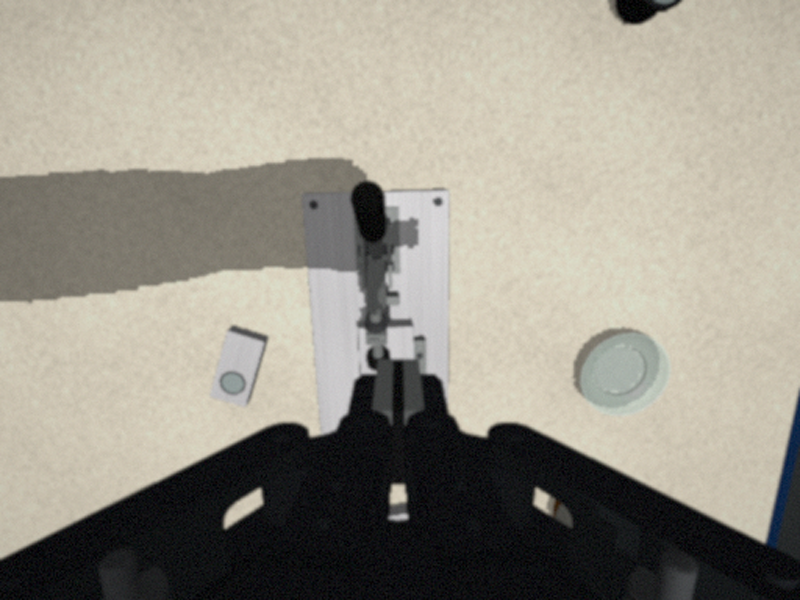

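From above, the grip's outer end is at (367,190), its inner end at (373,237), and the plate's +x corners at (303,192) and (448,190).

Run:
```python
from h import *
def w(p,z): return np.round(at_z('wrist',np.array(p)*.64,z)*1000,1)[:2]
print('plate',w((303,192),.012),w((448,190),.012)); print('grip end top',w((367,194),.188),'inner',w((373,232),.117),'pad',w((376,355),.11))
```

```text
plate [454.2  86.1] [581.2  83.1]
grip end top [517.6  89.7] inner [517.2  61.7] pad [514.6 -29.7]
```

Emit:
jog_arm:
  deltas:
    - [[7,-5,30,1.4,0,-1,0],[0,-5,35,0,0,0,0],[0,0,25,0,0,0,0],[0,0,10,0,0,0,0],[0,0,0,0,0,0,0]]

```text
clock: 14.9
eef_pos: [0.5216, 0.0279, 0.1858]
tool_rot: [0.72, 0.693, 0.001, 0.001]
ft_force: [1.0, -0.4, -0.3]
grip_width: -0.0004
```

Emit:
jog_arm:
  deltas:
    - [[12,-3.5,5,0,0,-1.5,0],[10,0,3,0,0,0,0],[5,0,0,0,0,0,0],[0,0,0,0,0,0,0]]

```text
clock: 15.3
eef_pos: [0.5213, 0.0559, 0.181]
tool_rot: [0.712, 0.702, 0.004, 0.003]
ft_force: [-0.6, -0.4, 0.6]
grip_width: -0.0001
```

Emit:
jog_arm:
  deltas:
    - [[5,-1,3,0,0,0,0],[6,0,3,0,0,0,0],[6,0,3,0,0,0,0]]

```text
clock: 15.6
eef_pos: [0.5218, 0.0739, 0.1737]
tool_rot: [0.712, 0.702, 0.005, 0.005]
ft_force: [-1.1, -1.7, 3.3]
grip_width: -0.0
```

Emit:
jog_arm:
  deltas:
    - [[5,0,3,0,0,0,0],[5,0,3,0,0,0,0]]

```text
clock: 15.8
eef_pos: [0.5222, 0.0848, 0.168]
tool_rot: [0.712, 0.702, 0.005, 0.006]
ft_force: [-1.3, -1.2, 3.9]
grip_width: 0.0003
```

Emit:
jog_arm:
  deltas:
    - [[5,-1.5,3,0.5,0,0,0],[5,-1,3,0.4,0,0,0],[4.5,0,3.5,0,0,0,0],[4.5,0,3.5,0,0,0,0]]

```text
clock: 16.2
eef_pos: [0.5216, 0.1054, 0.1543]
tool_rot: [0.712, 0.702, 0.0, 0.001]
ft_force: [0.2, -0.8, 3.4]
grip_width: -0.0002
```

Emit:
jog_arm:
  deltas:
    - [[4,0,4,0,0,0,0],[4,0,4,0,0,0,0],[4,0,4,0,0,0,0]]

```text
clock: 16.5
eef_pos: [0.5217, 0.1189, 0.1412]
tool_rot: [0.712, 0.702, 0.0, 0.001]
ft_force: [1.7, -1.4, 1.7]
grip_width: -0.0003
```

Emit:
jog_arm:
  deltas:
    - [[2.5,0,4.5,0,0,0,0],[2.5,0,4.5,0,0,0,0],[2,0,4,0,0,0,0]]

```text
clock: 16.8
eef_pos: [0.5218, 0.1281, 0.1272]
tool_rot: [0.712, 0.703, 0.002, -0.0]
ft_force: [0.5, 0.9, 4.1]
grip_width: 0.0002
```

Emit:
jog_arm:
  deltas:
    - [[1.5,-0.5,4,0,0,0,0],[1.5,-0.5,4,0,0,0,0]]

```text
clock: 17.0
eef_pos: [0.5218, 0.1324, 0.1195]
tool_rot: [0.711, 0.703, 0.003, -0.0]
ft_force: [1.2, 1.2, 6.9]
grip_width: 0.0003
```

Emit:
jog_arm:
  deltas:
    - [[1.5,0,4,0,0,0,0],[1.5,0,4,0,0,0,0]]

```text
clock: 17.2
eef_pos: [0.522, 0.1357, 0.1122]
tool_rot: [0.711, 0.703, 0.004, 0.0]
ft_force: [-1.8, 0.1, 7.5]
grip_width: -0.0001
```

Emit:
jog_arm:
  deltas:
    - [[1,0,4,0,0,0,0],[1,0,4,0,0,0,0]]

```text
clock: 17.4
eef_pos: [0.522, 0.1386, 0.1051]
tool_rot: [0.711, 0.703, 0.005, -0.0]
ft_force: [-1.8, 1.0, 6.0]
grip_width: 0.0001
```

Emit:
jog_arm:
  deltas:
    - [[0.5,0,4,0,0,0,0]]

```text
clock: 17.5
eef_pos: [0.522, 0.1398, 0.1014]
tool_rot: [0.711, 0.703, 0.005, -0.001]
ft_force: [-0.3, 2.4, 5.8]
grip_width: -0.0002
```

Emit:
jog_arm:
  deltas:
    - [[0.5,0,3.5,0,0,0,0]]

```text
clock: 17.6
eef_pos: [0.5219, 0.1408, 0.0979]
tool_rot: [0.711, 0.703, 0.006, -0.001]
ft_force: [-1.1, 1.5, 2.9]
grip_width: 0.0001
```

Emit:
jog_arm:
  deltas:
    - [[0.5,0,3,0,0,0,0]]

```text
clock: 17.7
eef_pos: [0.5219, 0.1417, 0.0946]
tool_rot: [0.711, 0.703, 0.006, -0.001]
ft_force: [0.8, 1.7, 2.3]
grip_width: 0.0
```

Past centre, the force is falling. A few more small steps until it snaps.

Emit:
jog_arm:
  deltas:
    - [[0.3,0,2.5,0,0,0,0]]

```text
clock: 17.8
eef_pos: [0.5217, 0.1419, 0.0915]
tool_rot: [0.711, 0.703, 0.006, -0.001]
ft_force: [0.0, -0.3, 1.2]
grip_width: -0.0004
```

Emit:
jog_arm:
  deltas:
    - [[0.2,0,2,0,0,0,0]]

```text
clock: 17.9
eef_pos: [0.521, 0.1417, 0.0885]
tool_rot: [0.711, 0.703, 0.005, -0.001]
ft_force: [-0.6, -0.2, -0.2]
grip_width: 0.0001
```

Emit:
jog_arm:
  deltas:
    - [[0.2,0,2,0,0,0,0]]

```text
clock: 18.0
eef_pos: [0.5213, 0.1418, 0.0875]
tool_rot: [0.711, 0.703, 0.005, -0.001]
ft_force: [-5.2, -0.9, 23.5]
grip_width: 0.0001
```

Emit:
jog_arm:
  deltas:
    - [[0,0,2,0,0,0,0]]

```text
clock: 18.1
eef_pos: [0.5213, 0.1418, 0.0875]
tool_rot: [0.711, 0.703, 0.005, -0.001]
ft_force: [-7.2, -1.0, 20.8]
grip_width: 0.0002
```

The force dropped to zero as the handle snapped, then met the solid stop at about 23 N, under the limit. I release upward and take a final look.

Emit:
jog_arm:
  deltas:
    - [[0,0,-15,0,0,0,0],[0,0,-45,0,0,0,0],[-20,0,-45,0,0,0,0],[-45,0,-20,0,0,0,0],[-45,0,0,0,0,0,0]]

```text
clock: 18.6
eef_pos: [0.5172, 0.0305, 0.2131]
tool_rot: [0.708, 0.706, 0.001, -0.002]
ft_force: [0.6, -0.7, -0.3]
grip_width: 0.0001
```

Emit:
jog_arm:
  deltas:
    - [[-45,0,0,0,0,0,0],[-20,0,0,0,0,0,0],[0,0,0,0,0,0,0],[0,0,0,0,0,0,0]]

```text
clock: 19.0
eef_pos: [0.5156, -0.0429, 0.2125]
tool_rot: [0.711, 0.703, -0.001, -0.001]
ft_force: [0.9, -0.1, -0.5]
grip_width: 0.0
```

Run:
```python
from h import *
im=camera('wrist'); s=camera('scene')
a=cv2.resize(im[90:300,130:350],(440,420),interpolation=cv2.INTER_CUBIC); b=cv2.resize(s[150:260,170:290],(360,330),interpolation=cv2.INTER_CUBIC)
c=np.zeros((420,800,3),np.uint8); c[:,:440]=a; c[:330,440:]=b; save('w9',c)
o=get_obs();print(o['eef_pos'],o['ft_force'])
```

```text
[ 0.51574605 -0.0419757   0.21244298] [ 0.19624257 -0.07043868  0.58920474]
```

View pics/w9.png

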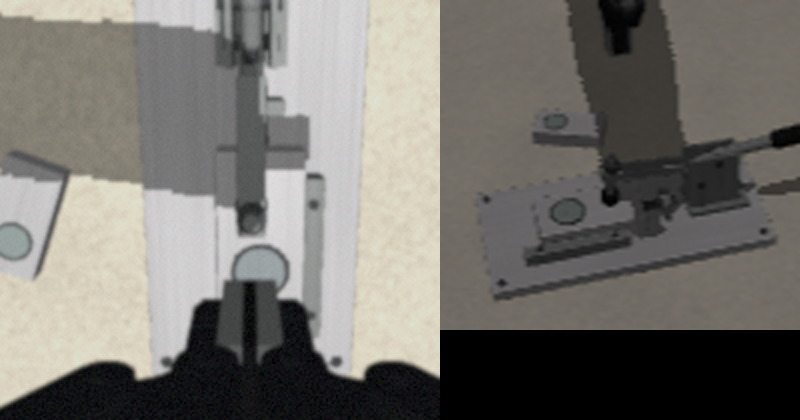

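The handle lies down, the pad presses on the holder at (250,215) and the holder edge runs along the fence at col ≈305. The robot is clear of everything.

```bash
python3 -c "
from workcell import *
print(job_done())"
```

```text
the job is handed in; nothing more can be done
None
```

The job is handed in at about 19 s: the holder sits along the fence and against the stop screw, and the clamp is locked down on it.

- **Fence:** I pushed the large holder against the fence with both fingers spread, at up to about 9 N. The first end push then swung its +x end 1–2 mm off the fence. I squared it again at about 7 N, and the picture showed it parallel and flush.
- **Stop:** The first end push stopped at about 10 N, including about 3.5 N of sliding friction. After the re-squaring, a lighter push again met a hard stop with no travel at about 8 N.
- **Clamp:** The handle took 7–8 N at most on the way down and passed over centre. It dropped onto its stop by itself, with the force falling to zero. My next step met the solid stop at 23.5 N, under the 30 N limit but firmer than needed. The handle stayed down after release.

**Last check:** The final picture shows the handle down, the pad on the holder and the holder edge along the fence. The gripper was 0.21 m up and touching nothing. The clamp arm hides the screw tip there, so contact after clamping rests on the earlier force reading and was not seen. The wrist-camera positions also differed from what I felt by touch by up to about 4 mm, so I relied on touch for both contacts. The bottle, dish and loupe were never approached.

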